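# Rack the black sanding block on edge to dry

### The job

Stand the black rubber sanding block on its long edge in the empty slot of the wooden drying rack, the one over the blue drip tray, upright between the dowels and about centred along the slot. Let go of it there, and leave the tan block that is already in the rack where it stands.

Things in the scene. Friction and masses are not known exactly. Their poses are not given: they have to be found in the camera images.
- black_block: Black rubber sanding block, 140 long x 74 high x 26 thick as it stands on its long edge on the table (0.18 kg; a smaller tan block stands near it). Origin: middle of the underside it stands on; x along its length, y through its thickness, z up. Grip it from above across its thickness, at the middle of its length.
- rack: Fixed wooden rack, 160 (x) x 218 (y) x 60 high. Origin: on the table under its middle; x along the slots, z up. Two slots, middle lines at y = +40 and -40. A block rests on two cross bars (22 wide, at x = +-45), tops 30 above the table. Each slot lies between pairs of 10 mm round-topped dowels on the bars (x = +-45, 25 either side of the middle line; gap 40 mm wide), tops 60 above the table.
- drip_tray: Fixed shallow blue plastic tray, 180 x 64 x 11 high, lying on the table under the empty slot of the rack. Origin: on the table under its middle, exactly below the middle of that slot; x along the slot, parallel to the rack's x.
- racked_block: Tan sanding block, 81 long x 61 high x 28 thick, loose, standing on its long edge in the other slot of the rack. Origin: middle of its underside, 30 above the table; x along its length, z up. To be left there.
Mind the look-alikes: they are no part of the job. What is shaped like the black_block but purple is not meant.

How it is judged (in metres and radians):
At the end, for the whole second after the job is handed in: Black block at rest on its long edge in the slot over the blue tray: middle within 30 mm along and 15 mm across the slot, underside 25 to 37 mm above the table, upright within 0.2 rad, yaw within 0.21 rad of the slot; racked tan block within 20 mm of its start, tilt under 0.3 rad (x of black_block in the frame of drip_tray between -0.03 and 0.03 m and y of black_block in the frame of drip_tray between -0.015 and 0.015 m and height (world z) of black_block between 0.025 and 0.037 m and angle between black_block's own z axis and vertical below 0.2 rad and angle between the x axis of black_block and the x axis of drip_tray, either way round below 0.21 rad and linear speed of black_block below 0.02 m/s and distance of racked_block from where it was at the start of the episode below 0.02 m and angle between racked_block's own z axis and vertical below 0.3 rad); the robot touches nothing.
It fails at once if the tan block in the rack is knocked over or out of its slot (distance of racked_block from where it was at the start of the episode above 0.04 m or angle between racked_block's own z axis and vertical above 0.6 rad).
It also fails if it takes over 38 s, if anything falls off the work surface, if the arm or the gripper's body presses on something with over 40 N, if the wrist force passes 120 N, or if a joint passes its speed limit or range.

### The arm

A 6-joint arm with a two-finger parallel gripper is mounted at the origin on a cart in front of the work surface, level with it; the furniture and walls round the work are solid. World frame = base frame: x ahead of the robot, y to its left, z up, the work surface at z = 0. Lengths are in mm, angles in rad, forces in N, time in s.
With the tool pointing down it reaches from about 275 to 825 mm from the base axis. Payload 4.9 kg.
Tool frame: the origin (TCP) lies midway between the tips of the shut fingers; the grasp point (between the pads) lies robot.hold_point_z behind it (robot.hold_point_z is the distance from the TCP to the grasp point, in mm); z points along the fingers, x is the direction in which the jaws open and shut, and the axes are right-handed (so a half turn about z gives the same grasp; the last joint's range is limited). The gripper opens to 85 mm and grips with 20 to 120 N. Pads are 22 mm wide; open, the fingers measure 114 mm over their backs; the gripper's body (76 mm by 85 mm) begins 54 mm behind the grasp point. The pads swing forward as they close: fully open they stand 13 mm farther back than shut.
Start: joints at [-0.134, 0.326, -0.193, 1.052, 0, 1.437], TCP at [550.017, 0.009, 231.281] pointing down, gripper open.
Joint ranges: [-2.65, 2.65], [-0.97, 1.79], [-1.3, 1.35], [-1.93, 2.1], [-1.47, 1.37], [-3.14, 3.14]. Speed limits (rad/s): [2.57, 2.57, 3.14, 3.14, 3.14, 3.14].

### API

Orientations are given as a unit quaternion [x, y, z, w].
In Python, from plant import robot gives the robot as it stands.
- The arm moves only by the tool arm_command, never from a script. Its argument "moves" is a list of rows, each an object of numbers: "x", "y", "z": the shift along the tool's x, y, z normalised to -1 to 1, where 1 is 50 cm; "roll": the turn about the tool's z normalised to -1 to 1, where 1 is 180 degrees; "gripper": the finger opening in mm, from 0 to 85.4. A call has 1 to 12 rows; each row is the pose to reach, as a shift and turn from the pose commanded when the call began, along the tool's axes at that moment, turning the shorter way round; what a row does not reach only later rows make up. A row lasts 1/12 s, in which the tool goes at most 41.7 mm and 7.16 degrees, less where a joint would pass 70% of its speed; a pose out of reach is approached as far as the arm can. A call with a number of a shift or a turn outside -1 to 1 is refused whole. A call with a gripper value outside its range is refused whole. The fingers move at their own pace and stop on an object; "squeeze" is the grip in N (left out, the last holds). Time passes only in rows, so rows that repeat a pose let the fingers close. It gives the time, the measured TCP pose, the force and the opening at its end, in the units of the state.
- robot.sense(): the state, without advancing time (a new reading comes with each control period).
- robot.read_camera(name): name is "scene" or "side" or "wrist"; returns a dict with "image" (480x640x3 uint8, red, green, blue), "range_z" (480x640 float32, mm along the optical axis (not along the pixel's ray), 0 where there is no reading), "intrinsics" (3x3 intrinsics, pixels), "k1" (the pictures are not rectified: a ray, as slopes to the right and down, at radius r is drawn at 1 + k1 r^2 times it, then the intrinsics apply), "extrinsics" (4x4, takes a point from world to camera coordinates). Camera axes: x right, y down, z forward; pixel columns grow to the right and rows downward; lengths in mm; the calibration is good to about 2 mm. A picture is of the moment at which its call begins.
- robot.hand_in(): hands the job in, once; it reports no verdict.
Trained networks look in a picture, given as the dict that the camera call returned (one of the last four; its "shot" number tells which), for a name from the list of things; names that differ only in an ending like _2 or _b are one class to them, and where a whole thing is asked for, a point or a joint stands for the part that bears it (a point fixed in the world has none). Each returns a list of dicts, best first, with "confidence" (0 to 1); they miss things now and then, are a little off and sometimes report something else, mostly with a low value. They report only what shows in the picture. A call takes as long as a camera call. They do not tell look-alikes from the thing itself.
- robot.find_in(picture, thing): "point" ([x, y, z] in mm, in world coordinates, good to about 4 mm: the middle of the surface that is visible of it).
The state is a dict: "t": time; "joint_positions": joint angles; "joint_vel": joint speeds; "joint_efforts": joint torques, N m; "tcp_pos": TCP position; "tool_rot": TCP orientation; "force": force on the tool from outside, world axes, zero at the start; "torque": the same for the moment, N m; "width": finger opening in mm.
Only numpy, scipy, OpenCV 4.12 (cv2) and the standard library are available. Lean on these libraries where they do the work, as an engineer would, in place of code of your own. Each camera call takes 0.05 s, during which the arm holds its last target. There are 200 camera calls.

## Working session

There is one attempt and no reset: what is moved stays moved. The work goes in short steps, Python scripts to look and compute and a tool call to move; the robot and the scene stay as the last step left them, time stands still between calls to the robot, and variables do not carry over. Pictures are saved under pics/ and viewed, about 8 in all and at most 12, crops included, and the job is handed in when it is done.

Besides the shell and the picture viewer there is one more tool, called after "Call:" as a command line: name --argument value ..., lists and objects as JSON in quotes. arm_command: Moves the arm, as the interface text tells. Its arguments: {"type":"object","properties":{"moves":{"type":"array","items":{"type":"object","properties":{"x":{"type":"number"},"y":{"type":"number"},"z":{"type":"number"},"roll":{"type":"number"},"gripper":{"type":"number"}}}},"squeeze":{"type":"number"}},"required":["moves"]}

```bash
mkdir -p pics
cat > h.py <<'E'
import numpy as np, cv2
from plant import robot
def cloud(p):
    K=p["intrinsics"];k1=p["k1"];h,w=p["range_z"].shape
    u,v=np.meshgrid(np.arange(w),np.arange(h))
    d=np.array([k1,0,0,0,0],float)
    n=cv2.undistortPoints(np.stack([u.ravel(),v.ravel()],1).astype(np.float64)[:,None],np.array(K,float),d)[:,0]
    z=p["range_z"].ravel().astype(float)
    c=np.stack([n[:,0]*z,n[:,1]*z,z],1)
    E=np.array(p["extrinsics"],float)
    W=(c-E[:3,3])@E[:3,:3]
    W[z==0]=np.nan
    return W.reshape(h,w,3)
def save(p,n): cv2.imwrite(f"pics/{n}.png",p["image"][:,:,::-1])
E
python3 - <<'E'
from h import *
s=robot.sense();print({k:np.round(s[k],3) for k in("t","tcp_pos","tool_rot","force","width")},robot.hold_point_z)
for c in("scene","side"):
    p=robot.read_camera(c);save(p,c+"0");np.savez(f"{c}0.npz",W=cloud(p),I=p["image"])
    for t in("black_block","rack","drip_tray","racked_block"):
        print(c,t,[(np.round(d["point"]),round(d["confidence"],2)) for d in robot.find_in(p,t)])
E
```

```text
{'t': np.float64(0.0), 'tcp_pos': array([5.49406e+02, 8.50000e-02, 2.30489e+02]), 'tool_rot': array([ 1.   ,  0.   , -0.001, -0.   ]), 'force': array([ 0.06 ,  0.654, -0.077]), 'width': np.float64(85.01)} 18.700000000000003
scene black_block [(array([527., 415.,  48.]), 0.75), (array([494., 104.,  47.]), 0.69)]
scene rack [(array([ 490., -227.,   18.]), 0.61)]
scene drip_tray [(array([ 468., -101.,    4.]), 0.72)]
scene racked_block [(array([ 517., -195.,   73.]), 0.85), (array([494., 105.,  48.]), 0.66)]
side black_block [(array([525., 442.,  45.]), 0.93), (array([503., 132.,  45.]), 0.77)]
side rack [(array([539., -76.,  22.]), 0.62)]
side drip_tray [(array([ 532., -115.,    4.]), 0.62)]
side racked_block [(array([ 521., -180.,   66.]), 0.64)]
```

```bash
ls; ls pics
```

```text
h.py
pics
scene0.npz
side0.npz
scene0.png
side0.png
```

View pics/scene0.png

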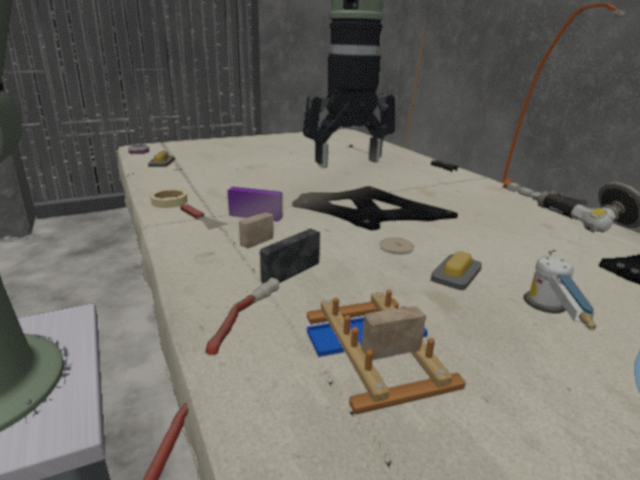

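View pics/side0.png

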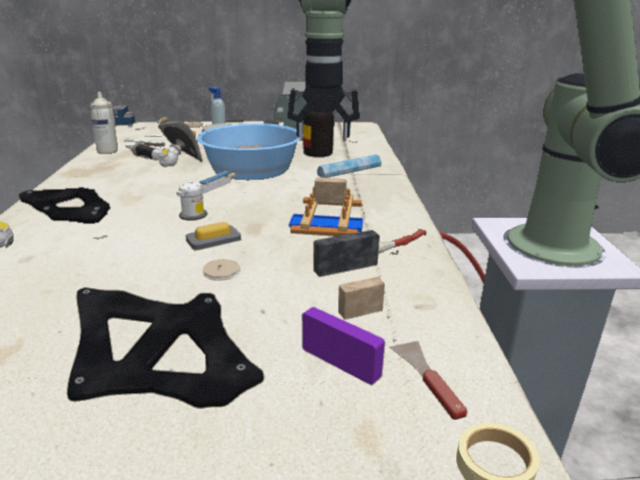

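The scene view shows the black block at pixel (290,256), with the tan look-alike at (256,229) and the purple one at (255,203). The rack is at (385,350), the blue tray at (340,335) and the racked tan block at (393,332). In the side view the black block is at (347,252) and the purple one at (342,345). So the detection near (498,118) is the real one.

```bash
cat > m.py <<'E'
from h import *
def rect(P,n):
    P=P[:,:2].astype(np.float32)
    print(n,len(P), end=' ')
    if len(P)>8: (c,s,a)=cv2.minAreaRect(P);print(np.round(c,1),np.round(s,1),round(a,1))
    else: print()
E
python3 - <<'E'
from m import *
Ws=[];Is=[]
for c in("scene","side"):
    f=np.load(c+"0.npz");W=f["W"].reshape(-1,3);I=f["I"].reshape(-1,3).astype(int)
    ok=np.isfinite(W[:,0]);W=W[ok];I=I[ok]
    hsv=cv2.cvtColor(I[None].astype(np.uint8),cv2.COLOR_RGB2HSV)[0].astype(int)
    box=lambda x0,x1,y0,y1,z0,z1:(W[:,0]>x0)&(W[:,0]<x1)&(W[:,1]>y0)&(W[:,1]<y1)&(W[:,2]>z0)&(W[:,2]<z1)
    b=box(390,620,20,200,10,95)&(I.max(1)<90)
    rect(W[b],c+" black all"); print(np.percentile(W[b][:,2],[1,50,99]) if b.any() else '')
    t=b&(W[:,2]>68); rect(W[t],c+" black top")
    blue=box(380,660,-300,0,-5,25)&(abs(hsv[:,0]-110)<15)&(hsv[:,1]>150)
    rect(W[blue],c+" blue")
    tan=box(400,660,-300,-100,75,110);rect(W[tan],c+" racked top")
    bars=box(350,660,-330,0,22,64)&~(abs(hsv[:,0]-110)<15);rect(W[bars],c+" rack mid")
    d=box(350,660,-330,0,45,68)&(hsv[:,1]>130)
    P=W[d]
    n,l,st,ce=cv2.connectedComponentsWithStats(np.histogram2d(P[:,0],P[:,1],bins=[np.arange(350,661,3),np.arange(-330,1,3)])[0].astype(np.uint8))
    print([(350+3*ce[i][1]+1.5,-330+3*ce[i][0]+1.5,st[i][4]) for i in range(1,n) if st[i][4]>3])
E
```

```text
scene black all 2062 [468.6  93.6] [210.1  47.4] 31.5
[11.13418428 49.15402249 74.64213708]
scene black top 487 [501.  112.5] [134.3  26.2] 21.2
scene blue 851 [ 533.2 -112.8] [ 65.2 176.9] 81.4
scene racked top 1228 [ 521.5 -192. ] [29.2 81.1] 81.2
scene rack mid 4078 [ 458.7 -134.7] [232.6 255.2] 81.2
[(np.float64(472.8636363636364), np.float64(-210.95454545454547), np.int32(11)), (np.float64(480.5), np.float64(-162.0), np.int32(6)), (np.float64(485.3), np.float64(-130.79999999999998), np.int32(10)), (np.float64(491.5), np.float64(-83.5), np.int32(6)), (np.float64(561.0), np.float64(-226.0), np.int32(6)), (np.float64(580.3571428571429), np.float64(-97.5), np.int32(7))]
side black all 1893 [503.9 121.8] [139.7  29.9] 22.0
[10.72477483 44.63070911 73.22074648]
side black top 294 [505.2 121.2] [135.1  27.8] 22.3
side blue 502 [ 534.4 -110.8] [ 73.4 177. ] 82.3
side racked top 255 [ 523.6 -187.9] [34.8 79.8] 81.2
side rack mid 988 [ 530.  -145.5] [218.6 112.6] 81.2
[(np.float64(475.7), np.float64(-202.5), np.int32(5)), (np.float64(480.875), np.float64(-154.875), np.int32(8)), (np.float64(486.8), np.float64(-126.0), np.int32(10)), (np.float64(493.7), np.float64(-74.10000000000002), np.int32(5)), (np.float64(568.7857142857142), np.float64(-169.07142857142856), np.int32(7)), (np.float64(575.9545454545455), np.float64(-139.5), np.int32(11)), (np.float64(582.5), np.float64(-91.16666666666666), np.int32(9))]
```

Call:
arm_command --moves '[{"x": -0.03, "y": -0.08, "z": 0, "roll": 0.04}, {"x": -0.06, "y": -0.16, "z": 0, "roll": 0.08}, {"x": -0.092, "y": -0.23, "z": 0, "roll": 0.08}, {"x": -0.092, "y": -0.234, "z": 0, "roll": 0.08}, {"x": -0.092, "y": -0.234, "z": 0, "roll": 0.08}]'

```text
invalid input
```

```bash
python3 -c "
from h import *
s=robot.sense();print(s['t'],np.round(s['tcp_pos'],1),np.round(s['joint_positions'],3))"
```

```text
0.5 [550.    0.  231.3] [-0.134  0.326 -0.193  1.052  0.     1.437]
```

Call:
arm_command --moves '[{"x": -0.03, "y": -0.08, "z": 0, "roll": 0.04, "gripper": 85}, {"x": -0.06, "y": -0.16, "z": 0, "roll": 0.08, "gripper": 85}, {"x": -0.092, "y": -0.23, "z": 0, "roll": 0.08, "gripper": 85}, {"x": -0.092, "y": -0.234, "z": 0, "roll": 0.08, "gripper": 85}, {"x": -0.092, "y": -0.234, "z": 0, "roll": 0.08, "gripper": 85}]' --squeeze 40

```text
t: 0.92
tcp_pos: [503.0, 119.1, 231.5]
tool_rot: [0.992, -0.123, 0.0, -0.0]
force: [0.7, -0.4, -0.2]
width: 85.0
```

```bash
python3 -c "
from h import *
s=robot.sense();print(s['t'],np.round(s['tcp_pos'],1),np.round(s['joint_positions'],3))"
```

```text
0.9167 [503.  119.1 231.5] [ 0.09   0.265 -0.277  1.028  0.     1.907]
```

Call:
arm_command --moves '[{"x": 0, "y": 0, "z": 0, "roll": -0.45, "gripper": 85}, {"x": 0, "y": 0, "z": 0, "roll": -0.45, "gripper": 85}, {"x": 0, "y": 0, "z": 0, "roll": -0.45, "gripper": 85}, {"x": 0, "y": 0, "z": 0, "roll": -0.45, "gripper": 85}, {"x": 0, "y": 0, "z": 0, "roll": -0.45, "gripper": 85}, {"x": 0, "y": 0, "z": 0, "roll": -0.45, "gripper": 85}, {"x": 0, "y": 0, "z": 0, "roll": -0.45, "gripper": 85}, {"x": 0, "y": 0, "z": 0, "roll": -0.45, "gripper": 85}, {"x": 0, "y": 0, "z": 0, "roll": -0.45, "gripper": 85}, {"x": 0, "y": 0, "z": 0, "roll": -0.45, "gripper": 85}, {"x": 0, "y": 0, "z": 0, "roll": -0.45, "gripper": 85}, {"x": 0, "y": 0, "z": 0, "roll": -0.45, "gripper": 85}]'

```text
t: 1.92
tcp_pos: [504.9, 115.6, 231.3]
tool_rot: [0.835, 0.55, 0.0, 0.0]
force: [-0.2, 0.9, -0.8]
width: 85.1
```

Call:
arm_command --moves '[{"x": 0, "y": 0, "z": 0, "roll": -0.25, "gripper": 85}, {"x": 0, "y": 0, "z": 0, "roll": -0.25, "gripper": 85}, {"x": 0, "y": 0, "z": 0, "roll": -0.25, "gripper": 85}, {"x": 0, "y": 0, "z": 0, "roll": -0.25, "gripper": 85}, {"x": 0, "y": 0, "z": 0, "roll": -0.25, "gripper": 85}, {"x": 0, "y": 0, "z": 0, "roll": -0.25, "gripper": 85}, {"x": 0, "y": 0, "z": 0, "roll": -0.25, "gripper": 85}, {"x": 0, "y": 0, "z": 0, "roll": -0.25, "gripper": 85}]'

```text
t: 2.58
tcp_pos: [504.8, 115.7, 231.3]
tool_rot: [0.562, 0.827, -0.0, 0.0]
force: [0.0, -0.1, 0.4]
width: 85.4
```

Run:
```python
from m import *
from scipy.spatial.transform import Rotation as R
s=robot.sense();print(s['t'],np.round(s['tcp_pos'],1),np.round(R.from_quat(s['tool_rot']).as_matrix(),3).tolist(),np.round(s['joint_positions'],2))
p=robot.read_camera("wrist");save(p,"w1");W=cloud(p).reshape(-1,3);I=p["image"].reshape(-1,3)
ok=np.isfinite(W[:,0]);W=W[ok];I=I[ok]
print(np.nanpercentile(W,[1,50,99],axis=0))
for z0,z1 in((66,82),(68,80)):
    b=(abs(W[:,0]-503)<110)&(abs(W[:,1]-117)<80)&(W[:,2]>z0)&(W[:,2]<z1)&(I.max(1)<110);rect(W[b],"black top")
print([(np.round(d["point"]),round(d["confidence"],2)) for d in robot.find_in(p,"black_block")])
```

```text
2.5833 [504.8 115.7 231.3] [[-0.367, 0.93, 0.0], [0.93, 0.367, -0.0], [-0.001, 0.0, -1.0]] [ 0.08  0.27 -0.28  1.03 -0.   -0.29]
[[-101.20963768 -191.46800607 -810.71404439]
 [ 495.91280074  119.49157633    1.85879624]
 [ 858.13069263  650.74255021  321.92625053]]
black top 4455 [501.5 117.9] [138.5  26.3] 22.1
black top 4454 [501.7 118. ] [138.2  26.3] 22.1
[(array([525., 415.,  52.]), 0.86), (array([493., 114.,  74.]), 0.61)]
```

View pics/w1.png

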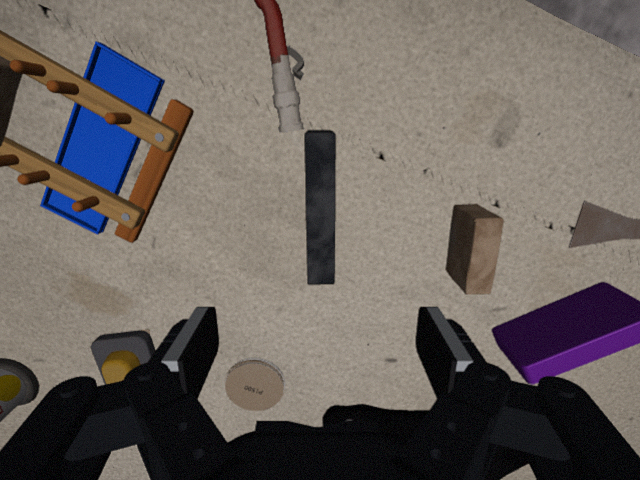

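The wrist view shows the black block centred at pixel (320,207), with its long side across the jaws and clear space on both sides. I'm going down to grip it.

Call:
arm_command --moves '[{"x": 0.007, "y": -0.004, "z": 0.07, "roll": -0.003, "gripper": 75}, {"x": 0.007, "y": -0.004, "z": 0.14, "roll": -0.003, "gripper": 75}, {"x": 0.007, "y": -0.004, "z": 0.21, "roll": -0.003, "gripper": 75}, {"x": 0.007, "y": -0.004, "z": 0.27, "roll": -0.003, "gripper": 75}, {"x": 0.007, "y": -0.004, "z": 0.32, "roll": -0.003, "gripper": 75}, {"x": 0.007, "y": -0.004, "z": 0.36, "roll": -0.003, "gripper": 75}, {"x": 0.007, "y": -0.004, "z": 0.39, "roll": -0.003, "gripper": 75}, {"x": 0.007, "y": -0.004, "z": 0.39, "roll": -0.003, "gripper": 75}, {"x": 0.007, "y": -0.004, "z": 0.39, "roll": -0.003, "gripper": 75}]'

```text
t: 3.43
tcp_pos: [500.4, 119.1, 35.8]
tool_rot: [0.559, 0.829, -0.001, -0.001]
force: [-0.5, 0.6, -0.0]
width: 74.5
```

Call:
arm_command --moves '[{"x": 0, "y": 0, "z": 0, "roll": 0, "gripper": 10}, {"x": 0, "y": 0, "z": 0, "roll": 0, "gripper": 10}, {"x": 0, "y": 0, "z": 0, "roll": 0, "gripper": 10}, {"x": 0, "y": 0, "z": 0, "roll": 0, "gripper": 10}, {"x": 0, "y": 0, "z": 0, "roll": 0, "gripper": 10}, {"x": 0, "y": 0, "z": 0, "roll": 0, "gripper": 10}, {"x": 0, "y": 0, "z": 0, "roll": 0, "gripper": 10}, {"x": 0, "y": 0, "z": 0, "roll": 0, "gripper": 10}, {"x": 0, "y": 0, "z": 0, "roll": 0, "gripper": 10}, {"x": 0, "y": 0, "z": 0, "roll": 0, "gripper": 10}]' --squeeze 50

```text
t: 4.27
tcp_pos: [501.7, 119.5, 37.3]
tool_rot: [0.558, 0.83, 0.001, 0.001]
force: [-0.2, -0.9, 6.5]
width: 25.5
```

Call:
arm_command --moves '[{"x": 0, "y": 0, "z": -0.05, "roll": 0, "gripper": 10}, {"x": 0, "y": 0, "z": -0.11, "roll": 0, "gripper": 10}, {"x": 0, "y": 0, "z": -0.18, "roll": 0, "gripper": 10}, {"x": 0, "y": 0, "z": -0.25, "roll": 0, "gripper": 10}, {"x": 0, "y": 0, "z": -0.3, "roll": 0, "gripper": 10}, {"x": 0, "y": 0, "z": -0.32, "roll": 0, "gripper": 10}, {"x": 0, "y": 0, "z": -0.32, "roll": 0, "gripper": 10}]'

```text
t: 4.85
tcp_pos: [502.4, 119.8, 198.4]
tool_rot: [0.558, 0.83, 0.001, 0.002]
force: [0.3, 0.5, -1.9]
width: 25.9
```

Call:
arm_command --moves '[{"x": -0.04, "y": -0.01, "z": 0, "roll": 0.02, "gripper": 10}, {"x": -0.09, "y": -0.023, "z": 0, "roll": 0.04, "gripper": 10}, {"x": -0.15, "y": -0.038, "z": 0, "roll": 0.06, "gripper": 10}, {"x": -0.21, "y": -0.053, "z": 0, "roll": 0.08, "gripper": 10}, {"x": -0.27, "y": -0.069, "z": 0, "roll": 0.11, "gripper": 10}, {"x": -0.33, "y": -0.084, "z": 0, "roll": 0.14, "gripper": 10}, {"x": -0.38, "y": -0.097, "z": 0, "roll": 0.16, "gripper": 10}, {"x": -0.42, "y": -0.107, "z": 0, "roll": 0.171, "gripper": 10}, {"x": -0.445, "y": -0.113, "z": 0, "roll": 0.171, "gripper": 10}, {"x": -0.452, "y": -0.115, "z": 0, "roll": 0.171, "gripper": 10}, {"x": -0.452, "y": -0.115, "z": 0, "roll": 0.171, "gripper": 10}, {"x": -0.452, "y": -0.115, "z": 0, "roll": 0.171, "gripper": 10}]'

```text
t: 5.85
tcp_pos: [532.1, -110.4, 195.3]
tool_rot: [0.758, 0.652, -0.0, -0.001]
force: [0.3, 0.5, -1.8]
width: 25.9
```

```bash
cat > l.py <<'E'
from m import *
from scipy.spatial.transform import Rotation as R
def look(tag):
    s=robot.sense();M=R.from_quat(s['tool_rot']).as_matrix();print(s['t'],np.round(s['tcp_pos'],1),'yaw',np.round(np.degrees(np.arctan2(M[1,0],M[0,0])),1),np.round(s['joint_positions'],2),s['width'],np.round(s['force'],1))
    for c in("wrist","side","scene"):
        p=robot.read_camera(c);save(p,c+tag);W=cloud(p).reshape(-1,3);I=p["image"].reshape(-1,3)
        ok=np.isfinite(W[:,0]);W=W[ok];I=I[ok];hsv=cv2.cvtColor(I[None],cv2.COLOR_RGB2HSV)[0].astype(int)
        box=lambda x0,x1,y0,y1,z0,z1:(W[:,0]>x0)&(W[:,0]<x1)&(W[:,1]>y0)&(W[:,1]<y1)&(W[:,2]>z0)&(W[:,2]<z1)
        rect(W[box(380,660,-300,0,-5,25)&(abs(hsv[:,0]-110)<15)&(hsv[:,1]>150)],c+" blue")
        rect(W[box(430,620,-260,-155,80,100)&(I.max(1)>100)],c+" racked top")
        d=box(350,660,-330,0,50,66)&(hsv[:,1]>130);P=W[d]
        n,l,st,ce=cv2.connectedComponentsWithStats(np.histogram2d(P[:,0],P[:,1],bins=[np.arange(350,661,2),np.arange(-330,1,2)])[0].astype(np.uint8))
        print([(round(351+2*ce[i][1]),round(-329+2*ce[i][0]),int(st[i][4])) for i in range(1,n) if st[i][4]>5])
        k=box(420,640,-210,-20,90,280)&(I.max(1)<100)
        if k.any():
            P=W[k];zl=P[:,2].min();print('dark min z',np.percentile(P[:,2],[0.5,2,5]))
            rect(P[P[:,2]<s['tcp_pos'][2]],c+" held low")
E
python3 -c "
from l import *
look('2')"
```

```text
5.85 [ 532.1 -110.4  195.3] yaw 81.4 [-0.34  0.34 -0.27  0.97  0.   -0.19] 25.861797711015267 [ 0.3  0.5 -1.8]
wrist blue 2423 [ 454.  -154.5] [174.3  34. ] 82.0
wrist racked top 3591 [ 521.2 -190.1] [27.4 79.9] 81.1
[(473, -207, 25), (480, -158, 29), (561, -223, 12), (568, -171, 20)]
dark min z [196.26998694 214.45992336 229.87362513]
wrist held low 285 [ 490.5 -149.8] [ 25.3 133.4] 33.5
side blue 498 [ 534.6 -108.5] [ 75.9 176.4] 81.0
side racked top 202 [ 523.7 -188.1] [33.2 79. ] 82.2
[(482, -154, 10), (496, -75, 7), (569, -169, 9), (576, -140, 10)]
dark min z [159.40122026 160.9449878  163.45717253]
side held low 879 [535.  -96.2] [ 14.2 136.9] 81.4
scene blue 848 [ 533.4 -112.6] [ 65.3 177. ] 81.5
scene racked top 759 [ 521.7 -192.3] [29.1 80.2] 82.1
[(473, -211, 16), (479, -162, 10), (485, -132, 19), (492, -83, 10), (560, -226, 12), (580, -97, 8)]
dark min z [160.56625952 162.23965796 165.63790036]
scene held low 2210 [ 529.2 -122.3] [ 26.1 140.6] 72.1
```

View pics/wrist2.png

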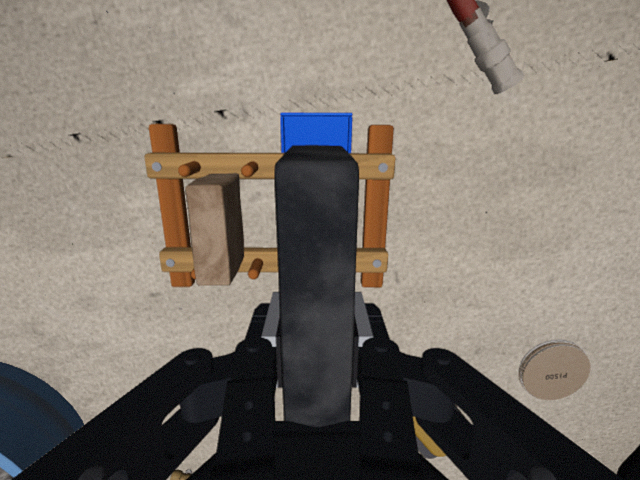

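The wrist view shows the held block at (317,285), parallel to and over the blue tray at (317,130), with the tan block at (214,230) on the left. Fitting the tray, dowels and racked block puts the slot centre at about (533,-111.5) with yaw -8.7°. I'm lowering it.

Call:
arm_command --moves '[{"x": -0.002, "y": 0.002, "z": 0.03, "roll": 0, "gripper": 10}, {"x": -0.002, "y": 0.002, "z": 0.07, "roll": 0, "gripper": 10}, {"x": -0.002, "y": 0.002, "z": 0.11, "roll": 0, "gripper": 10}, {"x": -0.002, "y": 0.002, "z": 0.14, "roll": 0, "gripper": 10}, {"x": -0.002, "y": 0.002, "z": 0.17, "roll": 0, "gripper": 10}, {"x": -0.002, "y": 0.002, "z": 0.19, "roll": 0, "gripper": 10}, {"x": -0.002, "y": 0.002, "z": 0.21, "roll": 0, "gripper": 10}, {"x": -0.002, "y": 0.002, "z": 0.225, "roll": 0, "gripper": 10}, {"x": -0.002, "y": 0.002, "z": 0.235, "roll": 0, "gripper": 10}, {"x": -0.002, "y": 0.002, "z": 0.242, "roll": 0, "gripper": 10}, {"x": -0.002, "y": 0.002, "z": 0.248, "roll": 0, "gripper": 10}, {"x": -0.002, "y": 0.002, "z": 0.248, "roll": 0, "gripper": 10}]'

```text
t: 7.0
tcp_pos: [533.6, -112.6, 72.1]
tool_rot: [0.758, 0.652, -0.0, -0.0]
force: [-1.4, -0.2, -2.3]
width: 25.9
```

Call:
arm_command --moves '[{"x": 0, "y": 0, "z": 0.003, "roll": 0, "gripper": 10}, {"x": 0, "y": 0, "z": 0.005, "roll": 0, "gripper": 10}, {"x": 0, "y": 0, "z": 0.005, "roll": 0, "gripper": 10}]'

```text
t: 7.25
tcp_pos: [533.7, -112.7, 69.9]
tool_rot: [0.758, 0.652, 0.0, 0.0]
force: [0.5, 0.4, -1.7]
width: 26.1
```

```bash
python3 -c "
from l import *
look('3')"; python3 -c "
import cv2,numpy as np
a=cv2.imread('pics/scene3.png')[220:420,240:500];b=cv2.imread('pics/side3.png')[140:260,250:406]
cv2.imwrite('pics/c3.png',np.hstack([cv2.resize(a,(520,400)),cv2.resize(b,(280,400))]))"
```

```text
7.25 [ 533.7 -112.7   69.9] yaw 81.4 [-0.34  0.48 -0.42  0.67 -0.   -0.19] 26.09036380666398 [ 0.5  0.4 -1.7]
wrist blue 7652 [ 496.1 -161.1] [174.8 121.3] 81.2
wrist racked top 9849 [ 519.3 -189.6] [28.2 77. ] 81.3
[(472, -206, 30), (480, -157, 27), (485, -128, 24), (492, -80, 28), (565, -171, 6)]
dark min z [ 94.40642989 104.69514205 106.66110736]
wrist held low 0 
side blue 496 [ 534.8 -111.3] [ 71.6 177.9] 80.5
side racked top 77 [ 524.1 -188.8] [32.9 79. ] 83.6
[(583, -90, 10)]
dark min z [90.3669385  91.78778684 94.40069928]
side held low 0 
scene blue 782 [ 533.2 -113.7] [ 65.4 177.2] 80.9
scene racked top 775 [ 522.2 -191.6] [28.6 81.1] 80.6
[(473, -211, 17), (480, -163, 11), (486, -132, 15), (561, -225, 10)]
dark min z [90.52452951 92.47063406 96.09926952]
scene held low 0
```

View pics/c3.png

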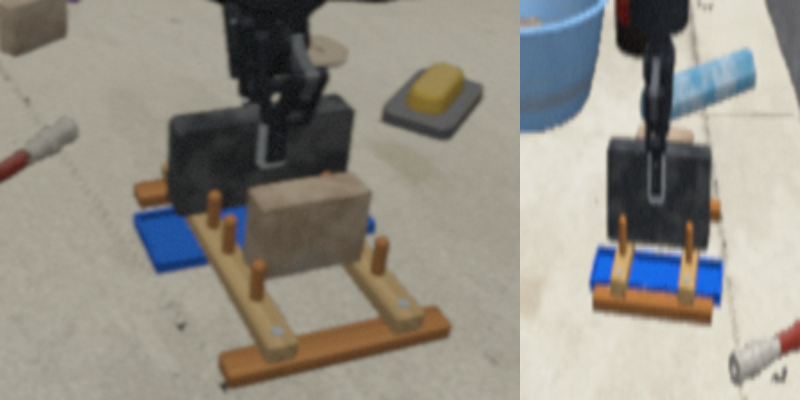

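The crop shows the block between both dowel pairs, centred over the tray, with the tan block untouched. I'm lowering the last few mm to contact.

Call:
arm_command --moves '[{"x": 0.002, "y": 0, "z": 0.001, "roll": 0, "gripper": 10}, {"x": 0.002, "y": 0, "z": 0.002, "roll": 0, "gripper": 10}, {"x": 0.002, "y": 0, "z": 0.003, "roll": 0, "gripper": 10}, {"x": 0.002, "y": 0, "z": 0.004, "roll": 0, "gripper": 10}, {"x": 0.002, "y": 0, "z": 0.004, "roll": 0, "gripper": 10}]'

```text
t: 7.82
tcp_pos: [533.7, -111.6, 67.6]
tool_rot: [0.758, 0.652, -0.0, -0.0]
force: [-0.1, -0.1, -2.2]
width: 26.0
```

Call:
arm_command --moves '[{"x": 0, "y": 0, "z": 0.001, "roll": 0, "gripper": 10}, {"x": 0, "y": 0, "z": 0.002, "roll": 0, "gripper": 10}, {"x": 0, "y": 0, "z": 0.002, "roll": 0, "gripper": 10}]'

```text
t: 8.07
tcp_pos: [533.7, -111.6, 67.3]
tool_rot: [0.758, 0.652, 0.0, 0.0]
force: [-1.6, 0.6, 3.7]
width: 25.9
```

The upward force shows contact. I'm releasing with a partial opening, then going straight up.

Call:
arm_command --moves '[{"x": 0, "y": 0, "z": 0, "roll": 0, "gripper": 30}, {"x": 0, "y": 0, "z": 0, "roll": 0, "gripper": 34}, {"x": 0, "y": 0, "z": 0, "roll": 0, "gripper": 40}, {"x": 0, "y": 0, "z": 0, "roll": 0, "gripper": 48}, {"x": 0, "y": 0, "z": 0, "roll": 0, "gripper": 48}, {"x": 0, "y": 0, "z": 0, "roll": 0, "gripper": 48}]'

```text
t: 8.57
tcp_pos: [533.8, -111.6, 66.7]
tool_rot: [0.758, 0.652, -0.0, -0.0]
force: [-0.6, -0.2, -1.0]
width: 47.9
```

Call:
arm_command --moves '[{"x": 0, "y": 0, "z": -0.02, "roll": 0, "gripper": 48}, {"x": 0, "y": 0, "z": -0.05, "roll": 0, "gripper": 48}, {"x": 0, "y": 0, "z": -0.1, "roll": 0, "gripper": 48}, {"x": 0, "y": 0, "z": -0.16, "roll": 0, "gripper": 48}, {"x": 0, "y": 0, "z": -0.22, "roll": 0, "gripper": 48}, {"x": 0, "y": 0, "z": -0.26, "roll": 0, "gripper": 48}, {"x": 0, "y": 0, "z": -0.28, "roll": 0, "gripper": 48}, {"x": 0, "y": 0, "z": -0.28, "roll": 0, "gripper": 48}, {"x": 0, "y": 0, "z": -0.28, "roll": 0, "gripper": 48}]'

```text
t: 9.32
tcp_pos: [533.7, -111.6, 206.7]
tool_rot: [0.758, 0.652, 0.0, 0.0]
force: [0.4, -0.5, -0.4]
width: 48.2
```

```bash
python3 -c "
from l import *
look('4')
for c in ('wrist','scene'):
    p=robot.read_camera(c);W=cloud(p).reshape(-1,3);I=p['image'].reshape(-1,3)
    b=(abs(W[:,0]-533)<100)&(abs(W[:,1]+112)<45)&(W[:,2]>95)&(W[:,2]<120)&(I.max(1)<110);rect(W[b],c+' black top');print(np.percentile(W[b][:,2],[5,50,95]))
"; python3 -c "
import cv2,numpy as np
a=cv2.imread('pics/scene4.png')[220:420,240:500];b=cv2.imread('pics/side4.png')[140:260,250:406]
cv2.imwrite('pics/c4.png',np.hstack([cv2.resize(a,(520,400)),cv2.resize(b,(280,400))]))"
```

```text
9.3167 [ 533.7 -111.6  206.7] yaw 81.4 [-0.34  0.33 -0.25  0.99 -0.   -0.19] 48.17842220477704 [ 0.4 -0.5 -0.4]
wrist blue 4328 [ 524.  -166.1] [175.7 179.5] 81.2
wrist racked top 3299 [ 521.5 -190.3] [27.5 80.3] 81.0
[(473, -208, 25), (481, -158, 26), (485, -128, 24), (493, -80, 24), (561, -223, 12), (569, -171, 20), (573, -142, 24), (581, -93, 23)]
dark min z [102.50160876 103.81199197 104.33037923]
wrist held low 6271 [ 525.8 -150.3] [106.4 137.8] 81.3
side blue 522 [ 534.5 -110.5] [ 71.8 176.9] 82.2
side racked top 166 [ 524.4 -188.7] [32.8 79. ] 85.3
[(584, -89, 11)]
dark min z [90.08176996 90.65700812 91.79448318]
side held low 442 [ 533.4 -109.4] [ 33.2 134.9] 80.7
scene blue 757 [ 533.5 -113.2] [ 64.9 177.6] 81.1
scene racked top 766 [ 522.1 -192.2] [27.5 80.6] 81.3
[(473, -211, 19), (479, -162, 11), (485, -131, 18), (560, -225, 11)]
dark min z [90.33339864 91.09886218 93.08879094]
scene held low 1447 [ 533.3 -113.9] [ 26.3 139.6] 81.6
wrist black top 6287 [ 532.2 -110.7] [ 26.  137.8] 81.5
[103.51035833 104.83480218 105.9419297 ]
scene black top 1192 [ 533.6 -113.6] [ 27.7 139.5] 81.0
[ 96.02569482 103.36974668 104.67467187]
```

View pics/c4.png

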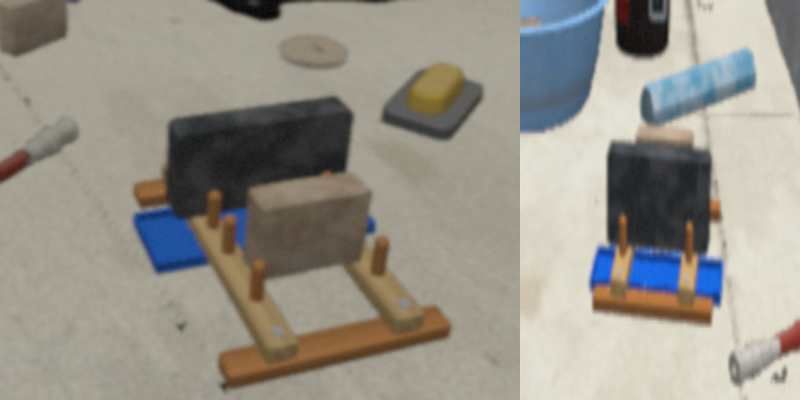

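The crop shows the block upright in the slot, the gripper clear and the tan block unmoved. The block's top is at 104 mm, which puts its underside at about 30 mm. I'm handing in.

```bash
python3 -c "
from plant import robot
print(robot.hand_in())"
```

```text
the job is handed in; nothing more can be done
None
```

The black block is standing in the slot over the blue tray, released, and I handed the job in at about 9.5 s; hand-in gives no verdict. I gripped it across its thickness, lowered it between the dowels until the wrist force showed contact, then released it and went straight up.

Last checks, all before handing in:
- **Position:** the top of the block is centred at (532.2, -110.7) in the wrist view and (533.6, -113.6) in the scene view. The slot centre is about (533, -111.5), so it is roughly 1–2 mm off each way.
- **Yaw:** the block's yaw and the slot's agree to within about 0.5°.
- **Height:** its top is 103–105 mm above the table, which puts the underside at about 30 mm. It looked upright in the final picture.
- **Tan block:** it measured within 1 mm of its start in both the scene and wrist views. The side view read about 1 mm different.
- **Gripper:** it was about 100 mm clear of the block, with no contact force.

No check failed. The cameras disagree with each other by up to about 3 mm on the tray and the placed block, and by about 9 mm on the first fix of the black block on the table. The calibration is only given as good to about 2 mm, and all of this is well inside the placing tolerances.

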